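# Clip the temperature logger onto the tray pin

### The job

Squeeze the two tabs of the white logger clip together so that its hook comes fully out, lift it off the dock and bring it gently, level and low, over the steel tray plate and square to the slot, with the brass pin inside the open hook. Keep it squeezed and slide it along the slot until the arm of the hook bears lightly on the pin (the pin is delicate, and where it sits along the slot has to be felt or seen), then let go so that the spring closes the hook on the pin and the clip stays there. Leave the buns and the other kitchen things where they are.

Things in the scene. Friction and masses are not known exactly. Their poses are not given: they have to be found in the camera images.
- clip: white plastic logger clip, about 110 g, level on the dock. Origin: underside, on its long axis; x towards the hook, z up, y to the left looking along x. Sizes in mm, in this frame: barrel 72 long (x -22 to +50, the nose), 24 wide, 20 high. On it a fixed upright white tab, 26 wide, x +8 to +14, up to z 60. The orange tab behind is plunger
- plunger (a joint): travel of the orange tab (26 wide, at rest x -46 to -40, z 8 to 60) with the steel hook, one piece: 0 at rest, 0.016 m fully squeezed (stop), about 0.006 with the pin caught. Spring 3.6 N at rest, 10 N at the stop. Working: straddle both tabs from above, fingers closing along clip x (60 over the tabs at rest, 44 squeezed), fingertips above z 22
- hook (a point): inner face of the hook's tip: clip x +52 at rest, +68 squeezed (mouth then 18 from the nose), y -3, z 10. Flat hook, z 4 to 16: its arm leaves the nose at y -11 to -7; its tip, 4 thick, crosses from y -11 to +5. So the mouth is open towards clip +y: sliding the clip to its own +y brings the pin in until it meets the arm (pin axis then at y -3)
- dock: grey dock fixed to the table, 74 by 56 mm; the clip lies on its seat 14 mm above the table, between two black rails 28 mm apart that rise 9 mm above the seat; open at both ends. Origin: at table level, within 4 mm of below the clip's origin as it starts; x as the clip's. Squeezing lets the clip sink some 3 to 7 mm in the grip, so feel gently for the plate when lowering it
- stand: steel tray plate fixed to the table, 160 (x) by 110 (y) by 12 mm high; origin at table level under its centre, z up. A black slot 56 mm long runs along its y through the centre and carries the pin. The clip may lie on either side of the slot: clip x along plate x, either way round, within 8 degrees, underside a few mm above the plate, never pressed on it (30 N is too much)
- slot (a point): middle of the slot, on the plate's top. The upright brass pin, 8 mm thick, rises 28 mm above the plate at plate x 0; along plate y it sits anywhere from -20 to +20 mm, differs every time and is not measured. It gives along y against a spring, 2.5 N per mm, for at most 4 mm, then is rigid. Delicate: a sideways push over 8 N is too much
- bun_a: golden domed bun, 112 mm across, 60 mm high, on the white board at the back; bystander; origin under its centre
- bun_b: golden domed bun, 112 mm across, 60 mm high, on the white board at the back; bystander; origin under its centre
- bun_c: golden domed bun, 112 mm across, 60 mm high, on the white board at the back; bystander; origin under its centre
- cup: small white ceramic egg-wash cup, 64 mm across, 55 mm high, between dock and plate; bystander; origin under its centre
- jar: amber jar, 70 mm across, 90 mm high; bystander; origin under its centre
- brush: wooden pastry brush lying on the table; bystander
- scraper: steel dough scraper with black grip, 130 by 100 mm, lying on the table; bystander
Mind the look-alikes: they are no part of the job. Leave any blue look-alike of the stand alone.

How it is judged:
By the outcome, as a careful person would: the job done as asked, in the order asked, and still so for the second after the job is handed in, with the robot touching nothing.
It also fails if it takes over 48 s, if anything falls off the work surface, if the arm or the gripper's body presses on something with over 40 N, if the wrist force passes 120 N, or if a joint passes its speed limit or range.

### The arm

A 6-joint arm with a two-finger parallel gripper is mounted at the origin on the work surface. World frame = base frame: x ahead of the robot, y to its left, z up, the work surface at z = 0. Lengths are in m, angles in rad, forces in N, time in s.
With the tool pointing down it reaches from about 0.3 to 0.85 m from the base axis. Payload 4.2 kg.
Tool frame: the origin (TCP) lies between the finger pads; the fingertips stand 14 mm ahead of it and the grasp point (between the pads) lies 5 mm behind it; z points along the fingers, y is the line along which they close (so a half turn about z gives the same grasp; the last joint's range is limited). The gripper opens to 91 mm and grips with 3 to 60 N. Pads are 32 mm wide; open, the fingers measure 118 mm over their backs; the gripper's body (76 mm by 178 mm) begins 60 mm behind the grasp point.
Start: joints at [-1.321, 0.32, 1.565, -0, 1.257, -0.02], TCP at [0.153, -0.554, 0.228] pointing down, gripper open.
Joint ranges: [-3.11, 3.11], [-0.84, 2.01], [0.21, 2.61], [-1.34, 4.49], [0.05, 2.63], [-2.56, 2.56]. Speed limits (rad/s): [2.57, 2.57, 3.14, 3.14, 3.14, 3.14].

### API

Orientations are given as a unit quaternion [x, y, z, w].
In Python, from rig import bot, optics, job gives the robot as it stands.
- The arm moves only by the tool apply_moves, never from a script. Its arguments are lists of equal length, an entry for each row: "delta_pos": the shift along the world's x, y, z in m, a list of three; "delta_rot": the turn, a rotation vector about the world's x, y, z in rad, a list of three. A call has 1 to 8 rows; each row shifts and turns the commanded pose from where the row before left it; what a row does not reach is not made up. A row lasts 1/8 s, in which the tool goes at most 62.5 mm and 10.7 degrees, less where a joint would pass 70% of its speed; a pose out of reach is approached as far as the arm can. A call with a gripper value outside its range is refused whole. "jaw" is the finger opening in m, from 0 to 0.0912, set as the call begins (left out, the last holds). The fingers move at their own pace and stop on an object; "force" is the grip in N (left out, the last holds). Time passes only in rows, so rows that do not move let the fingers close. It gives the time, the measured TCP pose, the force, the opening and the grip force at its end, in the units of the state.
- bot.sense(): the state, without advancing time (a new reading comes with each control period).
- optics.camera(name): name is "scene" or "top"; returns a dict with "pixels" (400x640x3 uint8, blue, green, red), "intrinsics" (3x3 intrinsics, pixels), "world_from_camera" (4x4, takes a point from camera to world coordinates). Camera axes: x right, y down, z forward; pixel columns grow to the right and rows downward; lengths in m; the calibration is good to about 2 mm. A picture is of the moment at which its call begins. There is no depth.
- job.finish_job(): hands the job in; it is judged then, once.
Trained networks look in a picture, given as the dict that the camera call returned (one of the last four; its "shot" number tells which), for a name from the list of things; names that differ only in an ending like _2 or _b are one class to them, and where a whole thing is asked for, a point or a joint stands for the part that bears it (a point fixed in the world has none). Each returns a list of dicts, best first, with "conf" (0 to 1); they miss things now and then, are a little off and sometimes report something else, mostly with a low value. They report only what shows in the picture. A call takes as long as a camera call. They do not tell look-alikes from the thing itself.
- optics.search_frame(picture, name): "centre" ([column, row] in pixels, amid what is visible of it).
- optics.regions_of(picture, name): "region" (400x640 bool, what is visible of it) and "centre" ([column, row] in pixels, amid what is visible of it).
The state is a dict: "clock": time; "joints": joint angles; "qvel": joint speeds; "joint_efforts": joint torques, N m; "tool_pos": TCP position; "orientation": TCP orientation; "ft_force": force on the tool from outside, world axes, zero at the start; "moment": the same for the moment, N m; "opening": finger opening in m; "grip_force": force on a finger pad.
Only numpy, scipy, OpenCV 4.12 (cv2) and the standard library are available. Lean on these libraries where they do the work, as an engineer would, in place of code of your own. Each camera call takes 0.05 s, during which the arm holds its last target. There are 200 camera calls.

## Working session

There is one attempt and no reset: what is moved stays moved. The work goes in short steps, Python scripts to look and compute and a tool call to move; the robot and the scene stay as the last step left them, time stands still between calls to the robot, and variables do not carry over. Pictures are saved under pics/ and viewed, at most 10 in all, crops included, and the job is handed in when it is done.

Besides the shell and the picture viewer there is one more tool, called after ">>>" as name(argument=value, ...) on one line, values as JSON. apply_moves: Moves the arm, as the interface text tells. Its arguments: {"type":"object","properties":{"delta_pos":{"type":"array"},"delta_rot":{"type":"array"},"jaw":{"type":"number"},"force":{"type":"number"}},"required":["delta_pos","delta_rot"]}

```bash
mkdir -p pics
cat > h.py <<'E'
import numpy as np, cv2
from rig import bot, optics, job
def ray(p,uv):
    K=np.array(p["intrinsics"]);T=np.array(p["world_from_camera"])
    d=T[:3,:3]@np.linalg.solve(K,[uv[0],uv[1],1.]);return T[:3,3],d
def atz(p,uv,z):
    o,d=ray(p,uv);return o+d*(z-o[2])/d[2]
def tri(p1,u1,p2,u2):
    o1,d1=ray(p1,u1);o2,d2=ray(p2,u2)
    s=np.linalg.lstsq(np.c_[d1,-d2],o2-o1,rcond=None)[0]
    a,b=o1+s[0]*d1,o2+s[1]*d2;return (a+b)/2,np.linalg.norm(a-b)
def proj(p,X):
    K=np.array(p["intrinsics"]);T=np.linalg.inv(p["world_from_camera"]);c=T[:3,:3]@X+T[:3,3];q=K@c;return q[:2]/q[2]
E
python3 - <<'E'
from h import *
np.set_printoptions(precision=4,suppress=True)
for n in ("scene","top"):
    p=optics.camera(n);cv2.imwrite(f"pics/{n}0.png",p["pixels"])
    print(n,np.array(p["intrinsics"]).tolist(),np.array(p["world_from_camera"]))
    for t in ("clip","plunger","hook","dock","stand","slot","cup","jar"):
        print(t,[(np.round(d["centre"]).tolist(),round(d["conf"],2),np.round(atz(p,d["centre"],.02),3).tolist()) for d in optics.search_frame(p,t)])
s=bot.sense();print(s)
E
```

```text
scene [[389.641434669518, 0.0, 308.70313230641966], [0.0, 389.641434669518, 200.23215850411916], [0.0, 0.0, 1.0]] [[ 0.6101  0.6433 -0.4626  1.0654]
 [ 0.7923 -0.5012  0.3479 -0.4348]
 [-0.0081 -0.5788 -0.8154  1.0262]
 [ 0.      0.      0.      1.    ]]
clip [([360.0, 159.0], 0.8, [0.465, 0.237, 0.02])]
plunger [([352.0, 147.0], 0.53, [0.406, 0.256, 0.02])]
hook [([354.0, 150.0], 0.51, [0.422, 0.251, 0.02])]
dock [([357.0, 170.0], 0.47, [0.495, 0.2, 0.02])]
stand [([207.0, 199.0], 0.89, [0.292, -0.257, 0.02]), ([266.0, 234.0], 0.73, [0.512, -0.182, 0.02])]
slot [([268.0, 235.0], 0.74, [0.522, -0.18, 0.02]), ([206.0, 199.0], 0.65, [0.289, -0.259, 0.02])]
cup [([291.0, 180.0], 0.85, [0.393, 0.0, 0.02])]
jar [([421.0, 148.0], 0.57, [0.559, 0.44, 0.02]), ([292.0, 179.0], 0.53, [0.394, 0.005, 0.02])]
top [[410.593625553152, 0.0, 321.58660428899526], [0.0, 410.593625553152, 197.8122535789312], [0.0, 0.0, 1.0]] [[-0.0061 -0.9986  0.0532  0.4579]
 [-0.9999  0.0069  0.0153 -0.014 ]
 [-0.0156 -0.0531 -0.9985  1.1518]
 [ 0.      0.      0.      1.    ]]
clip [([240.0, 216.0], 0.65, [0.471, 0.2
[... 402 characters left out ...]
.166, 0.02]), ([415.0, 287.0], 0.64, [0.273, -0.25, 0.02])]
cup [([330.0, 240.0], 0.81, [0.402, -0.02, 0.02]), ([385.0, 200.0], 0.2, [0.512, -0.171, 0.02])]
jar [([168.0, 179.0], 0.74, [0.574, 0.43, 0.02])]
{'clock': 0.9, 'joints': array([-1.321 ,  0.3195,  1.5645,  0.    ,  1.2574, -0.02  ]), 'qvel': array([ 0.0003, -0.0004,  0.0026, -0.0012,  0.0015,  0.0019]), 'joint_efforts': array([  0.0014, -41.2341, -23.2228,   0.0728,   0.0376,   0.    ]), 'tool_pos': array([ 0.1533, -0.5542,  0.228 ]), 'orientation': array([0.9909, 0.1345, 0.    , 0.0001]), 'ft_force': array([ 0.0766, -0.9269,  0.0643]), 'moment': array([-0.0094,  0.0343,  0.0299]), 'grip_force': 0.0, 'opening': 0.09128963372564129}
```

View pics/scene0.png

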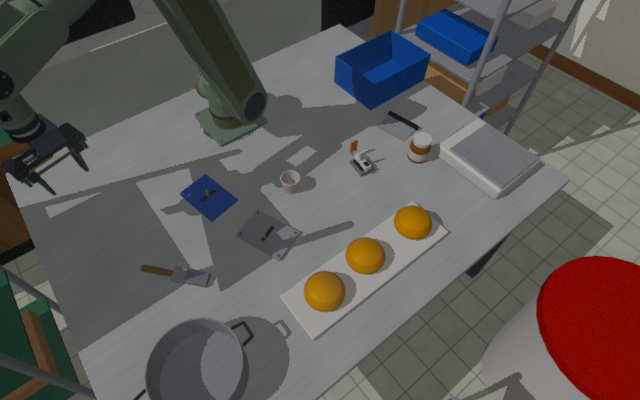

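View pics/top0.png

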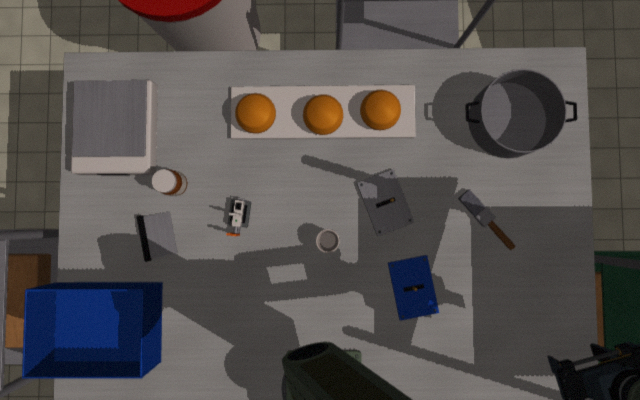

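The steel plate is at top (384,202) and scene (268,236). The blue look-alike is at top (413,288) and scene (208,198). The only clip is at top (238,214) and scene (360,160), with its orange tab on the robot side. The cup at (328,240) is also white but isn't the target. Next is one close crop of the clip and plate in both views.

Run:
```python
import cv2,numpy as np
t=cv2.imread("pics/top0.png");s=cv2.imread("pics/scene0.png")
def c(i,x,y,w,h,k):
    r=cv2.resize(i[y:y+h,x:x+w],None,fx=k,fy=k,interpolation=cv2.INTER_CUBIC)
    for j in range(0,w,10): cv2.putText(r,str(x+j),(j*k,8),0,.3,(0,0,255),1);cv2.line(r,(j*k,10),(j*k,14),(0,0,255),1)
    for j in range(10,h,10): cv2.putText(r,str(y+j),(0,j*k+3),0,.3,(0,0,255),1)
    return r
a=np.hstack([c(t,215,185,50,62,8)[:, :392],c(s,335,132,50,62,8)[:,:392]])
b=np.hstack([c(t,348,162,70,76,5)[:300*2//2+80,:392],np.zeros((380,42,3),np.uint8),c(s,230,205,70,60,5)]) if 0 else None
cv2.imwrite("pics/c1.png",a)
p=c(t,350,164,66,76,6)[:456];q=c(s,234,206,66,62,6)
q=cv2.copyMakeBorder(q,0,456-372,0,0,0)
cv2.imwrite("pics/c2.png",np.hstack([p,q]))
```

```text
(no output)
```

View pics/c1.png

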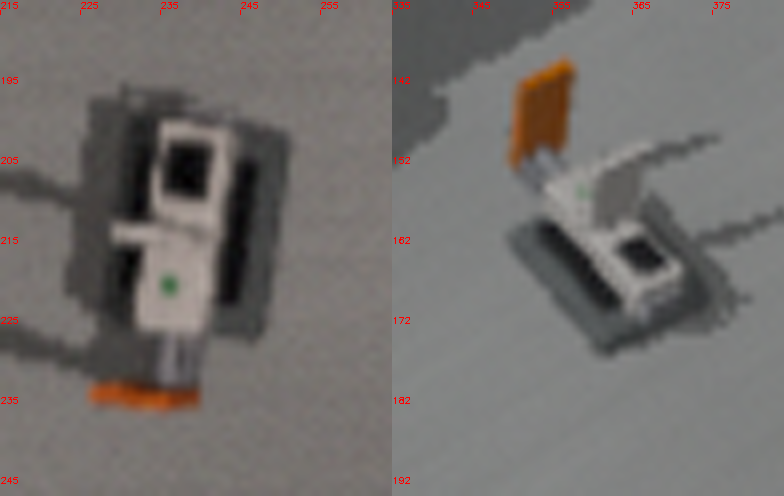

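View pics/c2.png

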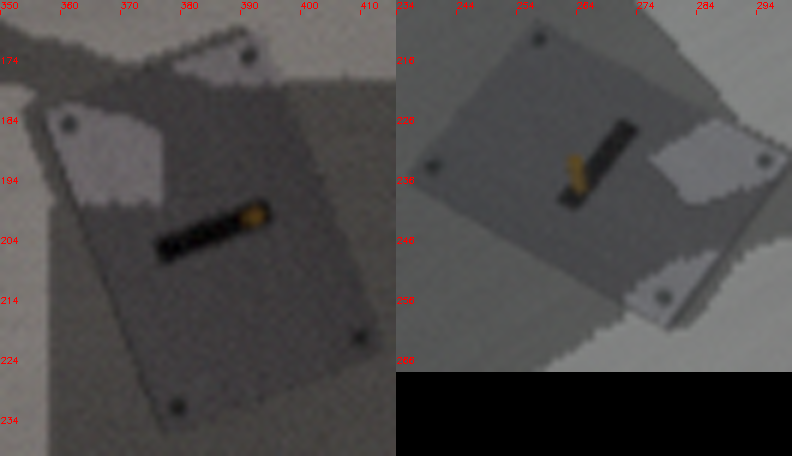

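The crops confirm the white clip, with its nose up-image (world +x) and orange tab at top (234,234). The steel plate's slot runs (376,205)–(394,199) in the top view, and the brass pin is near its right end at (393,200). Now I'll fit the poses.

Run:
```python
from h import *
from scipy.optimize import least_squares as ls
np.set_printoptions(precision=4,suppress=True)
P=optics.camera("top");S=optics.camera("scene")
T=lambda u,v:np.array([215+(u+.5)/8-.5,185+(v+.5)/8-.5]); C=lambda u,v:np.array([335+(u-392+.5)/8-.5,132+(v+.5)/8-.5])
obs=[(P,T(160,122),(50,12,20)),(P,T(232,128),(50,-12,20)),(P,T(212,335),(-22,-12,20)),(P,T(137,328),(-22,12,20)),
(P,T(90,383),(-40,13,60)),(P,T(91,404),(-46,13,60)),(P,T(112,222),(14,13,60)),(P,T(112,243),(8,13,60)),
(S,C(573,62),(-43,13,60)),(S,C(518,82),(-43,-13,60)),(S,C(682,262),(50,12,20)),(S,C(632,295),(50,-12,20))]
def W(q,m):
    c,s=np.cos(q[3]),np.sin(q[3]);m=np.array(m)/1e3;return np.array([q[0]+c*m[0]-s*m[1],q[1]+s*m[0]+c*m[1],q[2]+m[2]])
f=lambda q,ob:np.concatenate([proj(p,W(q,m))-u for p,u,m in ob])
r=ls(f,[.46,.23,.014,-.1],args=(obs,),loss="soft_l1",x_scale=[.01,.01,.01,.1]);print("clip",r.x);print(f(r.x,obs).reshape(-1,2))
T=lambda u,v:np.array([350+(u+.5)/6-.5,164+(v+.5)/6-.5]); C=lambda u,v:np.array([234+(u-396+.5)/6-.5,206+(v+.5)/6-.5])
tp=[T(69,124),T(250,55),T(361,338),T(178,408)];sc=[C(663,297),C(765,160),C(540,38),C(432,166)]
# match: print both at z=.012
A=np.array([atz(P,u,.012) for u in tp]);B=np.array([atz(S,u,.012) for u in sc]);print(A,B)
for i in range(4):
    j=np.argmin(np.linalg.norm(B-A[i],axis=1));print(*tri(P,tp[i],S,sc[j]))
M=(A+B)/2;c=M.mean(0);e=(M[0]+M[1]-M[2]-M[3]);g=(M[0]+M[3]-M[1]-M[2]);print("plate",c,"yaw",np.arctan2(e[1],e[0]),np.arctan2(-g[0],g[1]))
print("pin mid", *tri(P,T(253,215),S,C(576,164)), atz(P,T(253,215),.038), atz(S,C(582,193),.012),atz(S,C(575,158),.038))
sl=[atz(P,T(158,250),.012),atz(P,T(268,212),.012)];print("slot ends",sl,"scene",atz(S,C(568,200),.012),atz(S,C(628,128),.012))
for p in(P,S):
  for n in("slot","hook","clip"):
    print(n,[(d["centre"],d["conf"]) for d in optics.search_frame(p,n)][:2])
```

```text
clip [ 0.4634  0.2359  0.0115 -0.1322]
[[ 0.1691 -0.2645]
 [-0.1828  0.0798]
 [-1.2544  0.3354]
 [-0.554   0.1002]
 [ 0.4305  0.1965]
 [-0.0082 -0.1601]
 [ 0.4954 -0.0365]
 [ 0.1833 -0.4046]
 [-0.6365 -0.2026]
 [-0.196   0.1427]
 [ 0.0445  0.7685]
 [ 0.3659 -0.565 ]]
[[ 0.5557 -0.1067  0.012 ]
 [ 0.5872 -0.1909  0.012 ]
 [ 0.4558 -0.2399  0.012 ]
 [ 0.4242 -0.1553  0.012 ]] [[ 0.5901 -0.1913  0.012 ]
 [ 0.5586 -0.1067  0.012 ]
 [ 0.4271 -0.1556  0.012 ]
 [ 0.4586 -0.241   0.012 ]]
[ 0.5564 -0.1063  0.0087] 0.00162204212008367
[ 0.5879 -0.1909  0.0082] 0.0012334083618097812
[ 0.456  -0.2404  0.008 ] 0.000570696330771937
[ 0.4245 -0.1552  0.0085] 0.0014389366791945136
plate [ 0.5071 -0.1734  0.012 ] yaw 0.3570888506495642 3.003915663409154
pin mid [ 0.5122 -0.188   0.0305] 0.0006555026627722694 [ 0.5116 -0.1871  0.038 ] [ 0.5179 -0.1901  0.012 ] [ 0.5134 -0.188   0.038 ]
slot ends [array([ 0.497 , -0.1471,  0.012 ]), array([ 0.5142, -0.198 ,  0.012 ])] scene [ 0.5169 -0.1978  0.012 ] [ 0.5007 -0.1504  0.012 ]
slot [([413.2, 284.8], 0.97), ([385.0, 200.4], 0.79)]
hook []
clip [([239.0, 215.6], 0.79)]
slot [([208.7, 200.3], 0.97), ([268.2, 234.4], 0.68)]
hook [([358.1, 169.4], 0.74)]
clip [([357.5, 160.4], 0.6)]
```

Plate centre is (0.507, -0.173) with yaw 0.355, and the pin is at (0.512, -0.188), so plate y ≈ -15 mm. The clip is at (0.463, 0.236) with yaw -0.13. The heights and sizes agree with the text to about 3 mm, so I'll move to the clip.

>>> apply_moves(delta_pos=[[0.037, 0.044, 0], [0.037, 0.044, 0], [0.037, 0.044, 0], [0.037, 0.044, 0], [0.037, 0.044, 0], [0.037, 0.044, 0], [0.037, 0.044, 0], [0.037, 0.044, 0]], delta_rot=[[0, 0, 0.073], [0, 0, 0.073], [0, 0, 0.073], [0, 0, 0.073], [0, 0, 0.073], [0, 0, 0.073], [0, 0, 0.073], [0, 0, 0.073]], jaw=0.0912)

```text
clock: 2.3
tool_pos: [0.4504, -0.2007, 0.2283]
orientation: [0.91, 0.415, 0.0, 0.0]
ft_force: [0.6, -0.5, -0.5]
opening: 0.0914
grip_force: 0.0
```

>>> apply_moves(delta_pos=[[0, 0.055, 0], [0, 0.055, 0], [0, 0.055, 0], [0, 0.055, 0], [0, 0.055, 0], [0, 0.055, -0.02], [0, 0.055, -0.02], [0, 0.055, -0.02]], delta_rot=[[0, 0, 0.073], [0, 0, 0.073], [0, 0, 0.073], [0, 0, 0.073], [0, 0, 0.073], [0, 0, 0.073], [0, 0, 0.073], [0, 0, 0.073]])

```text
clock: 3.3
tool_pos: [0.4492, 0.2397, 0.1677]
orientation: [0.752, 0.66, 0.001, 0.0]
ft_force: [0.4, -0.1, 0.5]
opening: 0.0911
grip_force: 0.0
```

>>> apply_moves(delta_pos=[[0, 0, 0], [0, 0, 0]], delta_rot=[[0, 0, 0], [0, 0, 0]])

```text
clock: 3.55
tool_pos: [0.4492, 0.2374, 0.1681]
orientation: [0.752, 0.659, -0.0, 0.0]
ft_force: [-0.3, -0.8, 1.0]
opening: 0.0912
grip_force: 0.0
```

Run:
```python
from h import *
from scipy.spatial.transform import Rotation as R
s=bot.sense();print(s["clock"],s["tool_pos"],R.from_quat(s["orientation"]).as_matrix().round(3).tolist(),s["ft_force"],s["joints"])
t=optics.camera("top")["pixels"];q=optics.camera("scene")["pixels"]
cv2.imwrite("pics/m1.png",np.hstack([cv2.resize(t[170:250,200:280],None,fx=5,fy=5,interpolation=2),cv2.resize(q[90:190,310:390],None,fx=5,fy=4,interpolation=2)]))
```

```text
3.55 [0.44921152 0.23744273 0.16808656] [[0.132, 0.991, 0.0], [0.991, -0.132, -0.001], [-0.001, 0.0, -1.0]] [-0.31810815 -0.80812294  1.01103759] [ 4.63980650e-01  2.63479571e-01  1.80701364e+00 -6.63819152e-04
  1.07137507e+00  5.97097620e-01]
```

View pics/m1.png

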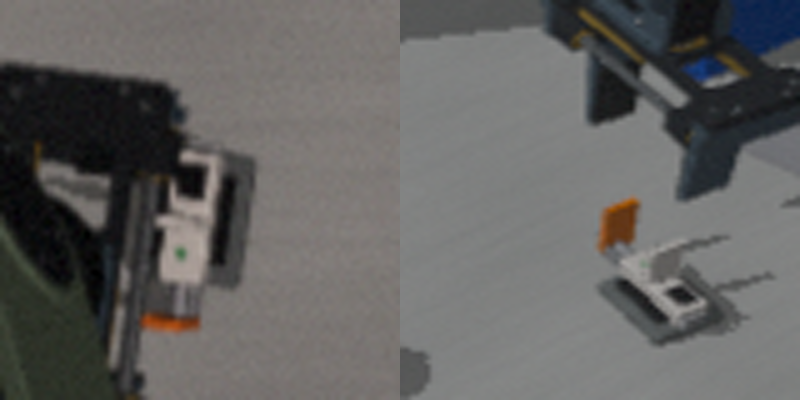

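The open jaw stands above the clip with its fingers along clip x. The orange tab at (170,322) and the white tab at (170,220) lie between them. Lowering now.

>>> apply_moves(delta_pos=[[-0.002, 0, -0.025], [0, 0, -0.025], [0, 0, -0.02], [0, 0, -0.015], [0, 0, -0.01], [0, 0, -0.01], [0, 0, -0.009], [0, 0, 0]], delta_rot=[[0, 0, 0], [0, 0, 0], [0, 0, 0], [0, 0, 0], [0, 0, 0], [0, 0, 0], [0, 0, 0], [0, 0, 0]])

```text
clock: 4.65
tool_pos: [0.4469, 0.2376, 0.0534]
orientation: [0.753, 0.659, -0.001, -0.0]
ft_force: [0.1, 0.5, 0.1]
opening: 0.091
grip_force: 0.0
```

Run:
```python
from h import *
q=optics.camera("scene")["pixels"]
cv2.imwrite("pics/m2.png",cv2.resize(q[110:190,320:400],None,fx=6,fy=6,interpolation=2))
```

```text
(no output)
```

View pics/m2.png

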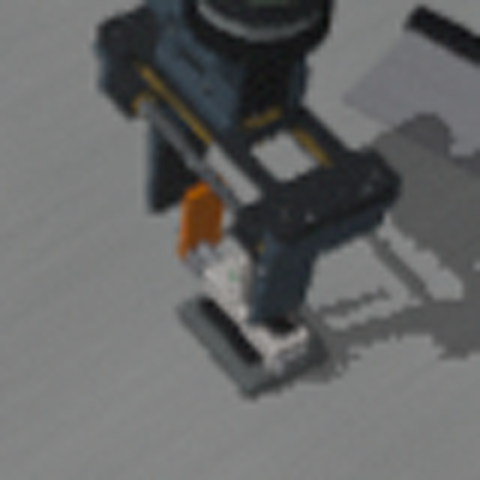

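The fingers straddle both tabs (orange at (200,220)) and touch nothing, so I'll squeeze.

>>> apply_moves(delta_pos=[[0, 0, 0], [0, 0, 0], [0, 0, 0], [0, 0, 0], [0, 0, 0], [0, 0, 0]], delta_rot=[[0, 0, 0], [0, 0, 0], [0, 0, 0], [0, 0, 0], [0, 0, 0], [0, 0, 0]], jaw=0.036, force=25)

```text
clock: 5.45
tool_pos: [0.4478, 0.238, 0.0543]
orientation: [0.753, 0.659, 0.001, 0.0]
ft_force: [1.0, -0.8, 2.8]
opening: 0.0436
grip_force: 25.0
```

>>> apply_moves(delta_pos=[[0, 0, 0.004], [0, 0, 0.008], [0, 0, 0.014], [0, 0, 0.017], [0, 0, 0.017], [0, 0, 0.01], [0, 0, 0], [0, 0, 0]], delta_rot=[[0, 0, 0], [0, 0, 0], [0, 0, 0], [0, 0, 0], [0, 0, 0], [0, 0, 0], [0, 0, 0], [0, 0, 0]])

```text
clock: 6.45
tool_pos: [0.4468, 0.2376, 0.1236]
orientation: [0.753, 0.659, -0.0, -0.0]
ft_force: [0.2, -0.3, -1.0]
opening: 0.0432
grip_force: 25.0
```

Run:
```python
from h import *
q=optics.camera("scene")["pixels"];t=optics.camera("top")["pixels"]
cv2.imwrite("pics/m3.png",np.hstack([cv2.resize(q[100:180,325:405],None,fx=5,fy=6,interpolation=2),cv2.resize(t[170:250,200:280],None,fx=5,fy=6,interpolation=2)]))
```

```text
(no output)
```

View pics/m3.png

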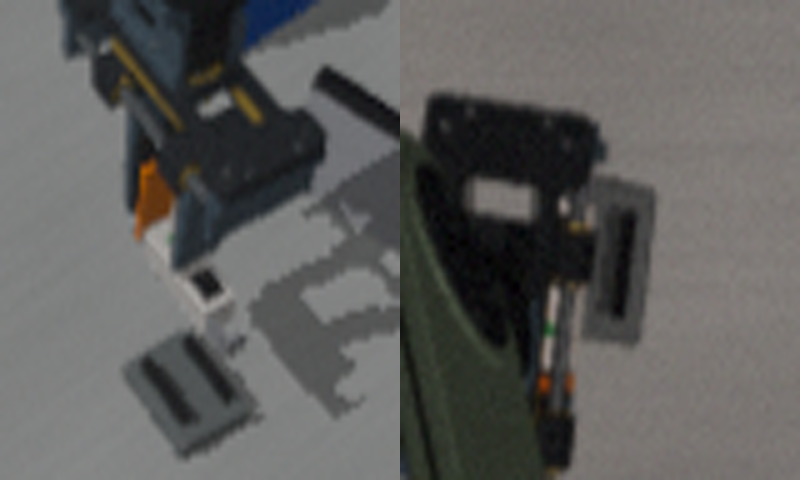

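The clip is held squeezed with its hook out, and the dock is empty. I'll carry it to beside the plate's slot, turning it square on the way.

>>> apply_moves(delta_pos=[[0.003, -0.01, 0], [0.005, -0.02, 0], [0.005, -0.02, 0], [0.005, -0.02, 0], [0.005, -0.02, 0], [0.005, -0.02, 0], [0.005, -0.02, 0], [0.003, -0.02, 0]], delta_rot=[[0, 0, 0.02], [0, 0, 0.02], [0, 0, 0.02], [0, 0, 0.02], [0, 0, 0.02], [0, 0, 0.02], [0, 0, 0.02], [0, 0, 0.02]])

```text
clock: 7.55
tool_pos: [0.4832, 0.0871, 0.1234]
orientation: [0.697, 0.717, -0.0, -0.0]
ft_force: [-0.9, 0.5, -1.2]
opening: 0.0434
grip_force: 25.0
```

>>> apply_moves(delta_pos=[[0, -0.02, 0], [0, -0.02, 0], [0, -0.02, 0], [0, -0.02, 0], [0, -0.02, 0], [0, -0.02, 0], [0, -0.02, 0], [0, -0.02, 0]], delta_rot=[[0, 0, 0.02], [0, 0, 0.02], [0, 0, 0.02], [0, 0, 0.02], [0, 0, 0.02], [0, 0, 0.02], [0, 0, 0.02], [0, 0, 0.02]])

```text
clock: 8.55
tool_pos: [0.4829, -0.0728, 0.1234]
orientation: [0.638, 0.77, -0.0, -0.001]
ft_force: [1.1, 0.1, -1.9]
opening: 0.0433
grip_force: 25.0
```

>>> apply_moves(delta_pos=[[-0.004, -0.02, 0], [-0.004, -0.02, 0], [-0.004, -0.02, 0], [-0.004, -0.02, 0], [-0.004, -0.02, 0], [-0.004, -0.02, 0], [-0.002, -0.02, 0], [0, -0.02, 0]], delta_rot=[[0, 0, 0.02], [0, 0, 0.02], [0, 0, 0.02], [0, 0, 0.02], [0, 0, 0.02], [0, 0, 0.02], [0, 0, 0.02], [0, 0, 0.02]])

```text
clock: 9.55
tool_pos: [0.4568, -0.2327, 0.1234]
orientation: [0.574, 0.819, -0.0, -0.001]
ft_force: [0.1, 0.2, -0.2]
opening: 0.0436
grip_force: 25.0
```

>>> apply_moves(delta_pos=[[0, 0, -0.01], [0, 0, -0.01], [0, 0, 0], [0, 0, 0]], delta_rot=[[0, 0, 0.008], [0, 0, 0], [0, 0, 0], [0, 0, 0]])

```text
clock: 10.05
tool_pos: [0.4573, -0.2316, 0.1038]
orientation: [0.571, 0.821, 0.0, -0.0]
ft_force: [-0.1, -0.1, -0.9]
opening: 0.0436
grip_force: 25.0
```

Run:
```python
from h import *
from scipy.spatial.transform import Rotation as R
np.set_printoptions(precision=4,suppress=True)
s=bot.sense();Rm=R.from_quat(s["orientation"]).as_matrix();print(s["clock"],s["tool_pos"],np.arctan2(Rm[1,1],Rm[0,1]),s["ft_force"],s["opening"])
S=optics.camera("scene");P=optics.camera("top");cv2.imwrite("pics/s4.png",S["pixels"]);cv2.imwrite("pics/t4.png",P["pixels"])
for u in ("hook","clip","plunger"):
  for p in (S,P): print(u,[(d["centre"],d["conf"]) for d in optics.search_frame(p,u)][:2])
y=np.arctan2(Rm[1,1],Rm[0,1]);O=s["tool_pos"]+[.008*np.cos(y),.008*np.sin(y),-.044]
def W(m):
    c,d=np.cos(y),np.sin(y);m=np.array(m)/1e3;return O+[c*m[0]-d*m[1],d*m[0]+c*m[1],m[2]]
q=S["pixels"][190:265,225:300].copy();k=8;q=cv2.resize(q,None,fx=k,fy=k,interpolation=2)
t=P["pixels"][165:240,355:380+25]; t=cv2.resize(t,None,fx=k//2,fy=k,interpolation=2)
for m in [(50,12,20),(50,-12,20),(50,12,0),(50,-12,0),(72,5,16),(72,-11,16),(72,-11,4),(68,5,16)]:
    u=proj(S,W(m));print(m,u);cv2.circle(q,tuple(int((a-b+.5)*k) for a,b in zip(u,(225,190))),3,(0,0,255),1)
cv2.imwrite("pics/m4.png",np.hstack([q,t]))
```

```text
10.05 [ 0.4573 -0.2316  0.1038] 0.35570426559412704 [-0.0835 -0.0548 -0.9484] 0.04355482391758746
hook [([364.9, 254.5], 0.55)]
hook []
clip [([243.3, 227.0], 0.56)]
clip []
plunger []
plunger []
(50, 12, 20) [257.2131 225.2495]
(50, -12, 20) [252.1565 231.4155]
(50, 12, 0) [258.0134 228.8875]
(50, -12, 0) [253.039  235.0016]
(72, 5, 16) [262.168  231.2647]
(72, -11, 16) [258.8225 235.4299]
(72, -11, 4) [259.2977 237.5648]
(68, 5, 16) [261.0255 230.6257]
```

View pics/m4.png

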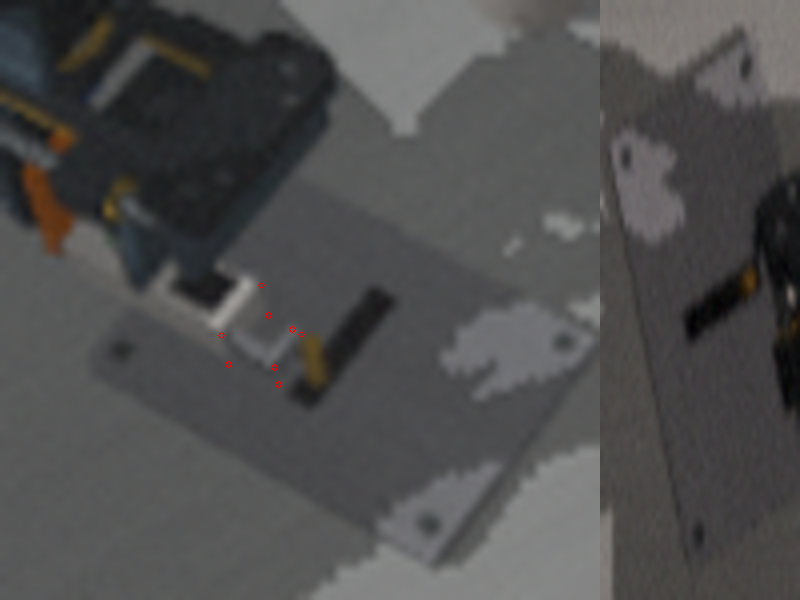

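Circles mark the predicted nose and hook corners. The observed nose (258,283)/(213,325) sits about 2 mm further back than predicted and slightly higher. The pin (315,350–385) is clear on the clip's +y side. I'll shift +2.5 mm along clip x and lower.

>>> apply_moves(delta_pos=[[0.0025, 0.001, -0.008], [0, 0, -0.01], [0, 0, -0.008], [0, 0, -0.006], [0, 0, -0.004], [0, 0, -0.002], [0, 0, 0], [0, 0, 0]], delta_rot=[[0, 0, 0], [0, 0, 0], [0, 0, 0], [0, 0, 0], [0, 0, 0], [0, 0, 0], [0, 0, 0], [0, 0, 0]])

```text
clock: 11.45
tool_pos: [0.4599, -0.2313, 0.0662]
orientation: [0.571, 0.821, 0.0, 0.0]
ft_force: [0.1, 0.7, -1.5]
opening: 0.0434
grip_force: 25.0
```

Run:
```python
from h import *
from scipy.spatial.transform import Rotation as R
np.set_printoptions(precision=4,suppress=True)
s=bot.sense();Rm=R.from_quat(s["orientation"]).as_matrix();y=np.arctan2(Rm[1,1],Rm[0,1]);print(s["clock"],s["tool_pos"],y,s["ft_force"],s["opening"])
S=optics.camera("scene");O=s["tool_pos"]+[.006*np.cos(y),.006*np.sin(y),-.043]
def W(m):
    c,d=np.cos(y),np.sin(y);m=np.array(m)/1e3;return O+[c*m[0]-d*m[1],d*m[0]+c*m[1],m[2]]
k=14;ox,oy=235,212;q=cv2.resize(S["pixels"][oy:oy+42,ox:ox+50],None,fx=k,fy=k,interpolation=2)
for m in [(50,12,20),(50,-12,20),(50,-12,0),(72,5,16),(72,-11,16),(68,5,16),(68,-7,16)]:
    u=proj(S,W(m));cv2.circle(q,tuple(int((a-b+.5)*k) for a,b in zip(u,(ox,oy))),3,(0,0,255),1)
cv2.imwrite("pics/m5.png",q)
```

```text
11.45 [ 0.4599 -0.2313  0.0662] 0.3550213767815263 [ 0.1433  0.6697 -1.4701] 0.04339212217892882
```

View pics/m5.png

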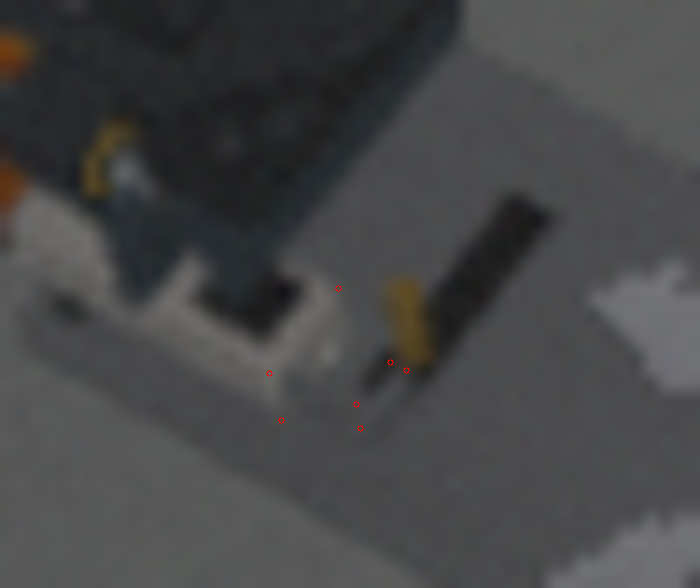

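The mouth (nose (338,288), hook tip (405,365)) lines up with the pin (405–425, 285–362), with room on both sides after another 1.5 mm forward. Now I'll feel down gently.

>>> apply_moves(delta_pos=[[0.0014, 0.0005, -0.001], [0, 0, -0.0015], [0, 0, -0.0015], [0, 0, -0.001], [0, 0, -0.001], [0, 0, 0], [0, 0, 0]], delta_rot=[[0, 0, 0], [0, 0, 0], [0, 0, 0], [0, 0, 0], [0, 0, 0], [0, 0, 0], [0, 0, 0]])

```text
clock: 12.38
tool_pos: [0.4612, -0.2307, 0.06]
orientation: [0.571, 0.821, 0.0, 0.0]
ft_force: [-0.3, -0.3, -1.3]
opening: 0.0433
grip_force: 25.0
```

>>> apply_moves(delta_pos=[[0, 0, -0.0007], [0, 0, -0.0007], [0, 0, -0.0006], [0, 0, 0]], delta_rot=[[0, 0, 0], [0, 0, 0], [0, 0, 0], [0, 0, 0]])

```text
clock: 12.88
tool_pos: [0.4611, -0.2307, 0.0579]
orientation: [0.571, 0.821, 0.0, -0.0]
ft_force: [0.5, -0.3, -1.2]
opening: 0.0437
grip_force: 25.0
```

>>> apply_moves(delta_pos=[[0, 0, -0.0005], [0, 0, -0.0005], [0, 0, 0]], delta_rot=[[0, 0, 0], [0, 0, 0], [0, 0, 0]])

```text
clock: 13.25
tool_pos: [0.4611, -0.2307, 0.0569]
orientation: [0.571, 0.821, 0.0, -0.0]
ft_force: [-0.1, -0.1, -1.2]
opening: 0.0435
grip_force: 25.0
```

>>> apply_moves(delta_pos=[[0, 0, -0.0005], [0, 0, -0.0005], [0, 0, 0]], delta_rot=[[0, 0, 0], [0, 0, 0], [0, 0, 0]])

```text
clock: 13.62
tool_pos: [0.4611, -0.2307, 0.0559]
orientation: [0.571, 0.821, 0.0, -0.0]
ft_force: [-0.3, -0.4, -0.5]
opening: 0.0436
grip_force: 25.0
```

>>> apply_moves(delta_pos=[[0, 0, -0.0005], [0, 0, 0]], delta_rot=[[0, 0, 0], [0, 0, 0]])

```text
clock: 13.88
tool_pos: [0.4611, -0.2307, 0.0554]
orientation: [0.571, 0.821, 0.0, -0.0]
ft_force: [-0.3, -0.1, -0.8]
opening: 0.0435
grip_force: 25.0
```

>>> apply_moves(delta_pos=[[0, 0, -0.0005], [0, 0, 0]], delta_rot=[[0, 0, 0], [0, 0, 0]])

```text
clock: 14.12
tool_pos: [0.4611, -0.2307, 0.0549]
orientation: [0.571, 0.821, 0.0, -0.0]
ft_force: [-0.1, 0.0, -2.0]
opening: 0.0438
grip_force: 25.0
```

I'm within about 2 mm of the plate without contact. Now I'll slide along the slot (clip +y = (-0.348, 0.938)).

>>> apply_moves(delta_pos=[[-0.00035, 0.00094, 0], [-0.0007, 0.0019, 0], [-0.0007, 0.0019, 0], [-0.0007, 0.0019, 0], [-0.00035, 0.00094, 0], [0, 0, 0]], delta_rot=[[0, 0, 0], [0, 0, 0], [0, 0, 0], [0, 0, 0], [0, 0, 0], [0, 0, 0]])

```text
clock: 14.88
tool_pos: [0.4584, -0.2231, 0.055]
orientation: [0.571, 0.821, 0.0, 0.0]
ft_force: [-0.3, -0.4, -0.5]
opening: 0.0435
grip_force: 25.0
```

>>> apply_moves(delta_pos=[[-0.00035, 0.00094, 0], [-0.00035, 0.00094, 0], [0, 0, 0]], delta_rot=[[0, 0, 0], [0, 0, 0], [0, 0, 0]])

```text
clock: 15.25
tool_pos: [0.4576, -0.2212, 0.0549]
orientation: [0.571, 0.821, 0.0, -0.0]
ft_force: [0.0, 0.1, -1.4]
opening: 0.0436
grip_force: 25.0
```

>>> apply_moves(delta_pos=[[-0.00035, 0.00094, 0], [-0.00035, 0.00094, 0], [0, 0, 0]], delta_rot=[[0, 0, 0], [0, 0, 0], [0, 0, 0]])

```text
clock: 15.62
tool_pos: [0.4569, -0.2193, 0.055]
orientation: [0.571, 0.821, 0.0, -0.0]
ft_force: [0.0, 1.0, -0.7]
opening: 0.0438
grip_force: 25.0
```

>>> apply_moves(delta_pos=[[-0.00035, 0.00094, 0], [-0.00035, 0.00094, 0], [0, 0, 0]], delta_rot=[[0, 0, 0], [0, 0, 0], [0, 0, 0]])

```text
clock: 16.0
tool_pos: [0.4562, -0.2174, 0.0549]
orientation: [0.571, 0.821, 0.0, -0.0]
ft_force: [0.7, -0.8, -1.6]
opening: 0.0435
grip_force: 25.0
```

Run:
```python
from h import *
S=optics.camera("scene");print(bot.sense()["ft_force"])
k=14;ox,oy=235,207;cv2.imwrite("pics/m6.png",cv2.resize(S["pixels"][oy:oy+42,ox:ox+50],None,fx=k,fy=k,interpolation=2))
```

```text
[ 0.37593461  0.45334245 -1.48059983]
```

View pics/m6.png

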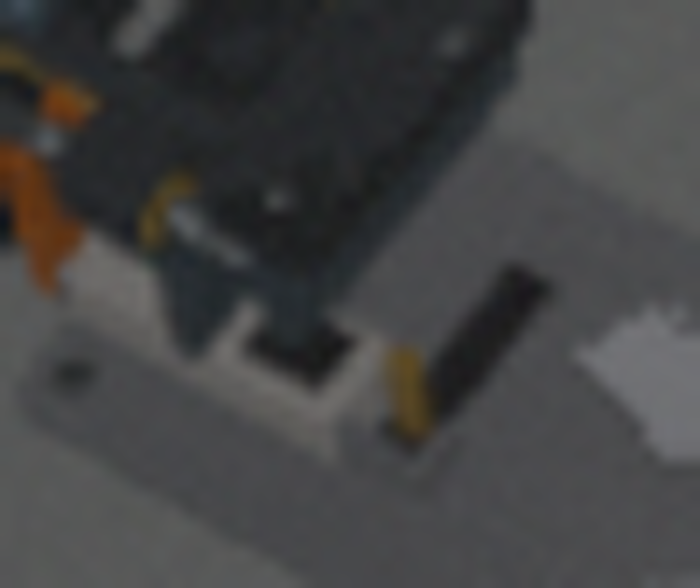

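The pin (410,355–435) is now between the nose (385,345) and the hook tip (about (430,450)), with no contact. I'll continue gently.

>>> apply_moves(delta_pos=[[-0.00035, 0.00094, 0], [-0.00035, 0.00094, 0], [0, 0, 0]], delta_rot=[[0, 0, 0], [0, 0, 0], [0, 0, 0]])

```text
clock: 16.42
tool_pos: [0.4555, -0.2156, 0.055]
orientation: [0.571, 0.821, 0.0, 0.0]
ft_force: [-0.1, -0.3, -1.6]
opening: 0.0434
grip_force: 25.0
```

>>> apply_moves(delta_pos=[[-0.00035, 0.00094, 0], [-0.00035, 0.00094, 0], [0, 0, 0]], delta_rot=[[0, 0, 0], [0, 0, 0], [0, 0, 0]])

```text
clock: 16.8
tool_pos: [0.4548, -0.2137, 0.055]
orientation: [0.571, 0.821, 0.0, 0.0]
ft_force: [-0.5, -0.6, -0.6]
opening: 0.0436
grip_force: 25.0
```

>>> apply_moves(delta_pos=[[-0.00035, 0.00094, 0], [0, 0, 0]], delta_rot=[[0, 0, 0], [0, 0, 0]])

```text
clock: 17.05
tool_pos: [0.4545, -0.2127, 0.055]
orientation: [0.571, 0.821, 0.0, -0.0]
ft_force: [0.1, 0.7, -2.3]
opening: 0.0431
grip_force: 25.0
```

>>> apply_moves(delta_pos=[[-0.00035, 0.00094, 0], [0, 0, 0]], delta_rot=[[0, 0, 0], [0, 0, 0]])

```text
clock: 17.3
tool_pos: [0.4541, -0.2118, 0.055]
orientation: [0.571, 0.821, 0.0, -0.0]
ft_force: [0.0, 0.4, -1.2]
opening: 0.0434
grip_force: 25.0
```

>>> apply_moves(delta_pos=[[-0.00035, 0.00094, 0], [0, 0, 0]], delta_rot=[[0, 0, 0], [0, 0, 0]])

```text
clock: 17.55
tool_pos: [0.4538, -0.2108, 0.055]
orientation: [0.571, 0.821, 0.0, -0.0]
ft_force: [0.5, 0.7, -0.5]
opening: 0.0433
grip_force: 25.0
```

>>> apply_moves(delta_pos=[[-0.00018, 0.00047, 0], [0, 0, 0]], delta_rot=[[0, 0, 0], [0, 0, 0]])

```text
clock: 17.8
tool_pos: [0.4536, -0.2104, 0.055]
orientation: [0.571, 0.821, 0.0, 0.0]
ft_force: [-0.1, 0.7, -1.2]
opening: 0.0433
grip_force: 25.0
```

>>> apply_moves(delta_pos=[[-0.00018, 0.00047, 0], [0, 0, 0]], delta_rot=[[0, 0, 0], [0, 0, 0]])

```text
clock: 18.05
tool_pos: [0.4535, -0.21, 0.055]
orientation: [0.571, 0.821, 0.0, 0.0]
ft_force: [-0.5, 0.1, -0.7]
opening: 0.0438
grip_force: 25.0
```

>>> apply_moves(delta_pos=[[-0.00018, 0.00047, 0], [0, 0, 0]], delta_rot=[[0, 0, 0], [0, 0, 0]])

```text
clock: 18.3
tool_pos: [0.4533, -0.2095, 0.055]
orientation: [0.571, 0.821, 0.0, 0.0]
ft_force: [-0.4, 0.4, -1.1]
opening: 0.0433
grip_force: 25.0
```

>>> apply_moves(delta_pos=[[-0.00018, 0.00047, 0], [0, 0, 0]], delta_rot=[[0, 0, 0], [0, 0, 0]])

```text
clock: 18.55
tool_pos: [0.453, -0.209, 0.055]
orientation: [0.571, 0.821, 0.0, -0.0]
ft_force: [0.2, 0.4, -1.3]
opening: 0.0434
grip_force: 25.0
```

Run:
```python
from h import *
s=[]
for i in range(6): optics.camera("top");s.append(bot.sense()["ft_force"])
print(np.mean(s,0),np.dot(np.mean(s,0),[-.348,.938,0]))
```

```text
[ 0.07471665 -0.08679441 -1.10181944] -0.10741454989997051
```

>>> apply_moves(delta_pos=[[-0.00018, 0.00047, 0], [0, 0, 0]], delta_rot=[[0, 0, 0], [0, 0, 0]])

```text
clock: 19.1
tool_pos: [0.4529, -0.2085, 0.055]
orientation: [0.571, 0.821, 0.0, 0.0]
ft_force: [-0.2, 0.9, -1.7]
opening: 0.0436
grip_force: 25.0
```

>>> apply_moves(delta_pos=[[-0.00018, 0.00047, 0], [0, 0, 0]], delta_rot=[[0, 0, 0], [0, 0, 0]])

```text
clock: 19.35
tool_pos: [0.4528, -0.2082, 0.055]
orientation: [0.571, 0.821, -0.0, 0.0]
ft_force: [-0.5, -0.8, -1.0]
opening: 0.0435
grip_force: 25.0
```

>>> apply_moves(delta_pos=[[-0.00018, 0.00047, 0], [0, 0, 0]], delta_rot=[[0, 0, 0], [0, 0, 0]])

```text
clock: 19.6
tool_pos: [0.4527, -0.2078, 0.055]
orientation: [0.571, 0.821, -0.0, 0.0]
ft_force: [-0.8, -1.5, -1.3]
opening: 0.0438
grip_force: 25.0
```

Run:
```python
from h import *
s=[]
for i in range(4): optics.camera("top");s.append(bot.sense()["ft_force"])
print(np.mean(s,0),np.dot(np.mean(s,0),[-.348,.938,0]))
```

```text
[ 0.30789674 -1.42442718 -1.60702747] -1.443260758845226
```

Contact with the pin: 1.4 N against the slide, which is light bearing. I'll let go in small steps and watch the force.

>>> apply_moves(delta_pos=[[0, 0, 0], [0, 0, 0]], delta_rot=[[0, 0, 0], [0, 0, 0]], jaw=0.0455)

```text
clock: 20.05
tool_pos: [0.4529, -0.2077, 0.0551]
orientation: [0.571, 0.821, 0.0, 0.0]
ft_force: [1.7, -1.9, -1.6]
opening: 0.0455
grip_force: 8.9
```

>>> apply_moves(delta_pos=[[0, 0, 0], [0, 0, 0]], delta_rot=[[0, 0, 0], [0, 0, 0]], jaw=0.047)

```text
clock: 20.3
tool_pos: [0.4528, -0.2077, 0.0551]
orientation: [0.571, 0.821, 0.0, 0.0]
ft_force: [1.0, -2.1, -1.8]
opening: 0.0473
grip_force: 8.3
```

>>> apply_moves(delta_pos=[[0, 0, 0], [0, 0, 0]], delta_rot=[[0, 0, 0], [0, 0, 0]], jaw=0.0485)

```text
clock: 20.55
tool_pos: [0.4524, -0.2077, 0.055]
orientation: [0.571, 0.821, -0.0, -0.0]
ft_force: [0.2, -1.5, -0.5]
opening: 0.0488
grip_force: 7.2
```

>>> apply_moves(delta_pos=[[0, 0, 0], [0, 0, 0]], delta_rot=[[0, 0, 0], [0, 0, 0]], jaw=0.05)

```text
clock: 20.8
tool_pos: [0.4519, -0.2077, 0.0549]
orientation: [0.571, 0.821, -0.0, -0.0]
ft_force: [-2.0, -2.8, 0.8]
opening: 0.0498
grip_force: 5.1
```

>>> apply_moves(delta_pos=[[0, 0, 0], [0, 0, 0]], delta_rot=[[0, 0, 0], [0, 0, 0]], jaw=0.0515)

```text
clock: 21.05
tool_pos: [0.4513, -0.2074, 0.0548]
orientation: [0.571, 0.821, -0.0, -0.001]
ft_force: [-4.8, -2.1, 3.4]
opening: 0.0516
grip_force: 3.8
```

>>> apply_moves(delta_pos=[[0, 0, 0], [0, 0, 0]], delta_rot=[[0, 0, 0], [0, 0, 0]], jaw=0.053)

```text
clock: 21.3
tool_pos: [0.4506, -0.2071, 0.0546]
orientation: [0.571, 0.821, -0.001, -0.002]
ft_force: [-5.5, -2.8, 2.2]
opening: 0.053
grip_force: 3.2
```

The nose bears on the pin (about 6 N along x), so I'll ease back along clip -x.

>>> apply_moves(delta_pos=[[-0.001, -0.0003, 0], [-0.0009, -0.0003, 0], [0, 0, 0]], delta_rot=[[0, 0, 0], [0, 0, 0], [0, 0, 0]])

```text
clock: 21.68
tool_pos: [0.4505, -0.2079, 0.0548]
orientation: [0.571, 0.821, 0.0, -0.0]
ft_force: [-1.8, -0.4, -1.3]
opening: 0.053
grip_force: 5.6
```

>>> apply_moves(delta_pos=[[-0.0006, -0.0002, 0], [-0.0003, -0.0001, 0], [0, 0, 0]], delta_rot=[[0, 0, 0], [0, 0, 0], [0, 0, 0]], jaw=0.054)

```text
clock: 22.05
tool_pos: [0.45, -0.2085, 0.055]
orientation: [0.571, 0.821, 0.0, 0.0]
ft_force: [-0.7, 0.2, -1.6]
opening: 0.0538
grip_force: 5.7
```

>>> apply_moves(delta_pos=[[0, 0, 0], [0, 0, 0]], delta_rot=[[0, 0, 0], [0, 0, 0]], jaw=0.056)

```text
clock: 22.3
tool_pos: [0.4503, -0.2087, 0.0552]
orientation: [0.571, 0.821, 0.0, 0.001]
ft_force: [-0.4, 0.6, -0.3]
opening: 0.056
grip_force: 0.1
```

The hook has closed on the pin and the fingers are free. I'll open wide and withdraw upward.

>>> apply_moves(delta_pos=[[0, 0, 0], [0, 0, 0], [0, 0, 0], [0, 0, 0]], delta_rot=[[0, 0, 0], [0, 0, 0], [0, 0, 0], [0, 0, 0]], jaw=0.08)

```text
clock: 22.8
tool_pos: [0.4498, -0.2086, 0.055]
orientation: [0.571, 0.821, 0.0, 0.0]
ft_force: [-0.0, 0.6, 0.1]
opening: 0.0799
grip_force: 0.0
```

>>> apply_moves(delta_pos=[[0, 0, 0.005], [0, 0, 0.01], [0, 0, 0.02], [0, 0, 0.025], [0, 0, 0.03], [0, 0, 0.03], [0, 0, 0.03], [0, 0, 0]], delta_rot=[[0, 0, 0], [0, 0, 0], [0, 0, 0], [0, 0, 0], [0, 0, 0], [0, 0, 0], [0, 0, 0], [0, 0, 0]])

```text
clock: 23.8
tool_pos: [0.4511, -0.2092, 0.2078]
orientation: [0.571, 0.821, 0.001, 0.003]
ft_force: [0.0, 0.8, 0.0]
opening: 0.0799
grip_force: 0.0
```

>>> apply_moves(delta_pos=[[-0.02, -0.04, 0.01], [-0.02, -0.04, 0.01], [-0.02, -0.04, 0.01], [-0.02, -0.04, 0], [-0.02, -0.04, 0], [0, -0.03, 0], [0, 0, 0], [0, 0, 0]], delta_rot=[[0, 0, 0], [0, 0, 0], [0, 0, 0], [0, 0, 0], [0, 0, 0], [0, 0, 0], [0, 0, 0], [0, 0, 0]])

```text
clock: 24.8
tool_pos: [0.3495, -0.4374, 0.2341]
orientation: [0.571, 0.821, 0.001, -0.001]
ft_force: [-0.4, 0.7, -0.3]
opening: 0.08
grip_force: 0.0
```

Run:
```python
from h import *
from scipy.optimize import least_squares as ls
np.set_printoptions(precision=4,suppress=True)
out=[]
for n in("top","scene"):
    p=optics.camera(n);cv2.imwrite(f"pics/end_{n}.png",p["pixels"])
    g={}
    for t in("clip","plunger","hook","slot","cup"):
        d=optics.search_frame(p,t);print(n,t,[(x["centre"],round(x["conf"],2)) for x in d][:2])
    hsv=cv2.cvtColor(p["pixels"],cv2.COLOR_BGR2HSV);m=cv2.inRange(hsv,(3,130,60),(14,255,255))
    c,_,st,ce=cv2.connectedComponentsWithStats(m)
    print([(ce[i].round(1).tolist(),int(st[i,4])) for i in range(1,c) if st[i,4]>8])
    # expected
    y=.355;O=np.array([.512,-.188,.012])-[(.054*np.cos(y)),.054*np.sin(y),0]-np.array([.003*np.sin(y),-.003*np.cos(y),0])
    R2=np.array([[np.cos(y),-np.sin(y),0],[np.sin(y),np.cos(y),0],[0,0,1]])
    print("expect tab/barrel",proj(p,O+R2@[-.037,0,.034]),proj(p,O+R2@[.014,0,.02]))
```

```text
top clip [([396.0, 217.9], 0.9)]
top plunger []
top hook [([403.5, 232.3], 0.4)]
top slot [([384.7, 197.6], 0.67), ([410.9, 286.7], 0.57)]
top cup [([329.6, 238.9], 0.57)]
[([394.8, 96.3], 9), ([239.7, 102.0], 20), ([310.1, 100.4], 10), ([305.1, 108.5], 10), ([303.9, 114.2], 12), ([239.0, 122.6], 12), ([308.9, 126.9], 10), ([380.5, 128.9], 10), ([319.0, 133.2], 11), ([176.1, 183.3], 117), ([404.6, 231.9], 34), ([18.0, 296.5], 1564), ([599.9, 328.2], 96)]
expect tab/barrel [403.8378 231.275 ] [396.0527 213.5229]
scene clip [([248.9, 226.5], 0.65), ([364.9, 255.9], 0.24)]
scene plunger [([242.0, 216.5], 0.55)]
scene hook [([239.8, 220.3], 0.47)]
scene slot [([269.2, 237.2], 0.84), ([207.6, 197.5], 0.67)]
scene cup [([290.4, 179.3], 0.54), ([183.9, 278.2], 0.54)]
[([540.0, 51.3], 83), ([565.9, 64.5], 204), ([609.9, 88.5], 445), ([19.0, 148.1], 423), ([425.1, 150.4], 33), ([238.9, 215.4], 75)]
expect tab/barrel [238.9282 215.7413] [253.1302 225.8155]
```

The orange tab and barrel sit within about a pixel of where a caught clip should be in both views. Handing in.

```bash
python3 -c "
from rig import job
print(job.finish_job())"
```

```text
the job is handed in; nothing more can be done
None
```

I handed the job in at about 25 s: the clip is hooked on the brass pin of the steel tray plate and stayed there after release. It bore on the pin at about 1.4 N before I let go, but the pin took about 6 N along the clip's length while the hook closed (limit 8 N). The hand-in returned no verdict.

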